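# Lock a control box cover with its quarter-turn stud

## Robot

A 6-joint arm with a two-finger parallel gripper is mounted at the origin on a cart in front of the work surface, level with it; the furniture and walls round the work are solid. World frame = base frame: x ahead of the robot, y to its left, z up, the work surface at z = 0. Lengths are in mm, angles in degrees, forces in N, time in s.
With the tool pointing down it reaches from about 275 to 875 mm from the base axis. Payload 12.5 kg.
Tool frame: the origin (TCP) lies between the finger pads, 19 mm behind the fingertips; this is the grasp point; z points along the fingers, y is the line along which they close (so a half turn about z gives the same grasp; the last joint's range is limited). The gripper opens to 85 mm and grips with 20 to 120 N. Pads are 22 mm wide; open, the fingers measure 114 mm over their backs; the gripper's body (76 mm by 85 mm) begins 54 mm behind the grasp point. The pads swing forward as they close: fully open they stand 13 mm farther back than shut.
Start: joints at [-81.853, 20.094, 94.641, -0, 65.266, -4.847], TCP at [123.694, -535.896, 249.99] pointing down, gripper open.
Joint ranges: [-157.81, 157.81], [-45, 120.19], [0.68, 151.7], [-89.99, 269.99], [4.06, 180], [-164.3, 164.3]. Speed limits (degrees/s): [127.2, 127.2, 159.86, 180, 180, 180].

## Interface

Orientations are given as a 3x3 rotation matrix whose columns are the frame's x, y, z axes.
In Python, from station import * gives the robot as it stands. The module is installed in compiled form; this text tells all that it offers.
- The arm moves only by the tool arm_command, never from a script. Its argument "steps" is a list of rows, each a list of 6 numbers: the shift along the tool's x, y, z in mm, then the turn, a rotation vector about the tool's x, y, z in rad. In form: [[dx, dy, dz, wx, wy, wz], ...]. A call has exactly 10 rows; each row shifts and turns the commanded pose from where the row before left it, along the tool's axes as they then stand; what a row does not reach is not made up. A row lasts 1/8 s, in which the tool goes at most 62.5 mm and 10.7 degrees, less where a joint would pass 70% of its speed; a pose out of reach is approached as far as the arm can. A call is refused whole if a number of a shift passes 62.5 or a number of a turn 0.188, either way. A call with a gripper value outside its range is refused whole. "claw" is the opening, from 0 (shut) to 1 (fully open), set as the call begins (left out, the last holds). The fingers move at their own pace and stop on an object; "force" is the grip in N (left out, the last holds). Time passes only in rows, so rows that do not move let the fingers close, or fill a call up. It gives the time, the measured TCP pose, the force, the opening and the grip force at its end, in the units of the state.
- get_state(): the state, without advancing time (a new reading comes with each control period).
- grab_frame(name): name is "scene" or "side" or "wrist"; returns a dict with "color" (384x512x3 uint8, red, green, blue), "depth" (384x512 float32, mm along the optical axis (not along the pixel's ray), 0 where there is no reading), "K" (3x3 intrinsics, pixels), "R" (3x3) and "t" (3): a world point X has camera coordinates R X + t; the wrist camera has in their place "T_tool_cam" (4x4, takes a point from camera to tool coordinates, whose origin is the TCP and whose axes are the flange's). Camera axes: x right, y down, z forward; pixel columns grow to the right and rows downward; lengths in mm; the calibration is good to about 2 mm. A picture is of the moment at which its call begins: read the wrist's pose just before it.
- sign_off(): hands the job in; it is judged then, once.
The state is a dict: "time": time; "joint_positions": joint angles; "joint_vel": joint speeds; "joint_efforts": joint torques, N m; "ee_pos": TCP position; "tool_rot": TCP orientation; "ft_force": force on the tool from outside, world axes, zero at the start; "torque": the same for the moment, N m; "gripper_width": finger opening in mm; "gripper_force": force on a finger pad.
Only numpy, scipy, OpenCV 4.12 (cv2) and the standard library are available. Lean on these libraries where they do the work, as an engineer would, in place of code of your own. Each camera call takes 0.05 s, during which the arm holds its last target. There are 200 camera calls.

## Task

Lock the cover of the grey control box with its red quarter-turn stud: take the stud out of the wooden stand, put its cross pin through the slot in the blue cover, press it down gently against the spring just far enough that the pin clears the catch plate, and turn it a quarter turn so that it springs up and catches across the slot. Do not force it down, round or up against the plate; leave it locked and let go, and leave the oilstone and the tape roll where they are.

Things in the scene. Friction and masses are not known exactly. Their poses are not given: they have to be found in the camera images.
- stud: loose quarter-turn stud, 86 mm tall, about 80 g, upright in the stand. Origin on its axis at mid-height of the brass cross pin at its foot; z up the shaft, x along the cross pin. Cross pin: round bar 12 mm thick, 40 mm tip to tip, round ends. Steel shaft 12 mm thick, steel flange 32 mm across from 42 to 46 mm above the origin, red wing grip above. A half turn about z makes no difference.
- wing (a point): point in the stud's red wing grip, on the axis, 68 mm above the stud's origin, same axes. The wing is in line with the cross pin (x): 44 mm long in x, 10 mm thick in y, from 22 mm below this point (flange top) to 12 mm above it. Grip it across its 10 mm with the TCP here.
- stand: fixed block of brown wood, 84 x 64 x 50 mm (x, y, z), origin at the centre of its underside. A 48 x 20 mm slot along its x goes right through; the stud's flange rests on its top, cross pin along the slot, so the origin of the stud starts 8 mm above the bench. Lift the stud at least 60 mm to clear it.
- box: fixed grey steel control box, 150 x 120 mm (x, y), 75 mm high, with a blue cover and vents in its -x half. Origin at the centre of its underside. Inside, below the slot, are a steel catch plate and a spring plunger. More than 25 N between stud and box does damage.
- keyhole (a point): centre of the slot in the 4 mm blue cover, on its top face, 75 mm above the bench; x along the slot, z up. Slot 46 x 18 mm in a pale frame. The catch plate below it is 15 mm thick with a 43 x 15 mm slot in line; it is fixed, but its height differs widely from box to box and is given by no reading: its top face is 0.5 to 16.5 mm below the cover's top.
- below_slot (a point): point 21.5 mm under the keyhole point: mean place of the stud's origin (13 to 30 mm under, by box) when its pin first meets the plunger, which pushes up with 1.5 N plus 1.5 N per mm of press. After 8 mm (13.5 N) the pin is clear below the catch plate and free to turn; at 10.5 mm (17 N) the plunger is hard at the bottom. Press slowly until about 15.5 N is felt.
- lock_mark (a point): yellow mark on the cover 30 mm to +y of the keyhole (one more at -y): pin and wing point along the marks (keyhole y) when locked. While pressed, turn a quarter turn from the slot's direction, either way; there the plate's underside has a notch 16 mm wide, 5 mm deep. Eased off 3 mm and let go, the pin springs up into it, held by 6 N, stud's origin 16 mm below the plate's top. Do not tug it up.
- oilstone: loose dark grey sharpening stone, 156 x 72 x 22 mm, origin under its centre; bystander
- tape: loose roll of cream masking tape lying flat, 96 mm across, 19 mm high, origin under its centre; bystander

How it is judged (in metres and radians):
On the way:
1. the stud's cross pin is down through the slot, still in line with it (z of stud in the frame of keyhole below -0.01 m and horizontal distance between stud and keyhole below 0.006 m and angle between the x axis of stud and the x axis of keyhole, either way round below 0.25 rad), for 0.1 s.
At the end, for the whole second after the job is handed in: the stud stands upright (within 0.2 rad) in the keyhole, within 6 mm of its centre, cross pin at least 13.5 mm below the cover's top and across the slot within 0.26 rad, caught under the spring's push (more than 3 N between stud and box), at rest (z of stud in the frame of keyhole below -0.0135 m and horizontal distance between stud and keyhole below 0.006 m and angle between the x axis of stud and the y axis of keyhole, either way round below 0.26 rad and angle between stud's own z axis and vertical below 0.2 rad and contact force between stud and box above 3 N and linear speed of stud below 0.01 m/s); the robot touches nothing.
It fails at once if the stud is forced against the box with more than 25 N (contact force between stud and box above 25 N).
It fails at once if a bystander (oilstone, tape roll) is moved more than 20 mm (distance of any of oilstone, tape from where it was at the start of the episode above 0.02 m).
It also fails if it takes over 40 s, if anything falls off the work surface, if the arm or the gripper's body presses on something with over 40 N, if the wrist force passes 120 N, or if a joint passes its speed limit or range.

## Working session

There is one attempt and no reset: what is moved stays moved. The work goes in short steps, Python scripts to look and compute and a tool call to move; the robot and the scene stay as the last step left them, time stands still between calls to the robot, and variables do not carry over. Pictures are saved under pics/ and viewed, at most 10 in all, crops included, and the job is handed in when it is done.

Besides the shell and the picture viewer there is one more tool, called after "Call:" in YAML: its name, and indented under it one key for each argument. arm_command: Moves the arm, as the interface text tells. Its arguments: {"type":"object","properties":{"steps":{"type":"array"},"claw":{"type":"number"},"force":{"type":"number"}},"required":["steps"]}

```bash
mkdir -p pics
python3 - <<'E'
from station import *
import cv2,numpy as np
s=get_state();print(s['time'],s['ee_pos'],np.round(s['tool_rot'],3),s['ft_force'],s['gripper_width'])
ims=[]
for n in ["scene","side"]:
    f=grab_frame(n);np.savez(''+n,**f);ims.append(f['color'])
    print(n,f['K'].round(1).tolist(),f['R'].round(3).tolist(),f['t'].round(1))
    cv2.imwrite(f'pics/{n}.png',cv2.resize(f['color'][:,:,::-1],(768,576),interpolation=cv2.INTER_CUBIC))
E
```

```text
0.0 [ 123.6735415  -535.58386244  249.44298586] [[ 0.974  0.225 -0.   ]
 [ 0.225 -0.974  0.001]
 [ 0.    -0.001 -1.   ]] [-0.06256565 -0.48128423  0.06798869] 85.63517943747473
scene [[448.2, 0.0, 260.5], [0.0, 448.2, 192.6], [0.0, 0.0, 1.0]] [[-0.511, -0.86, 0.012], [-0.397, 0.223, -0.891], [0.763, -0.46, -0.455]] [463.5 249.  539.2]
side [[382.0, 0.0, 248.7], [0.0, 382.0, 199.7], [0.0, 0.0, 1.0]] [[1.0, -0.003, 0.003], [0.0, -0.628, -0.778], [0.004, 0.778, -0.628]] [-565.6  196.7  726.7]
```

View pics/scene.png

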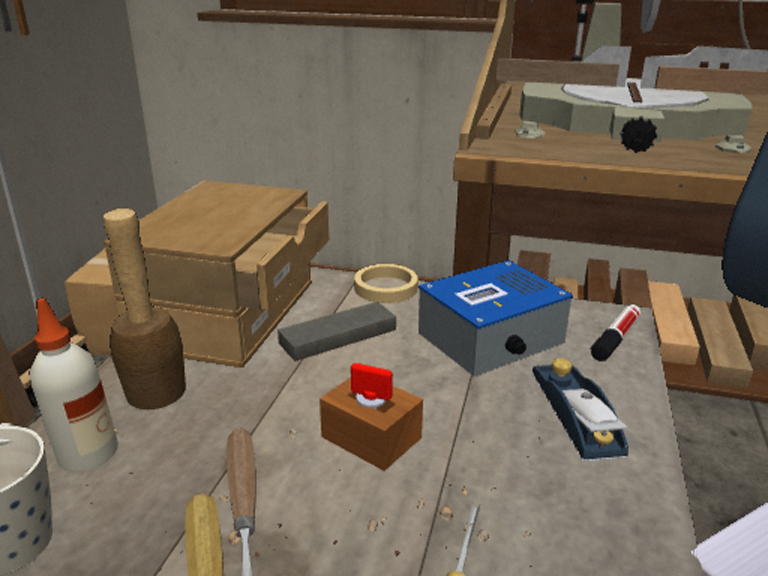

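View pics/side.png

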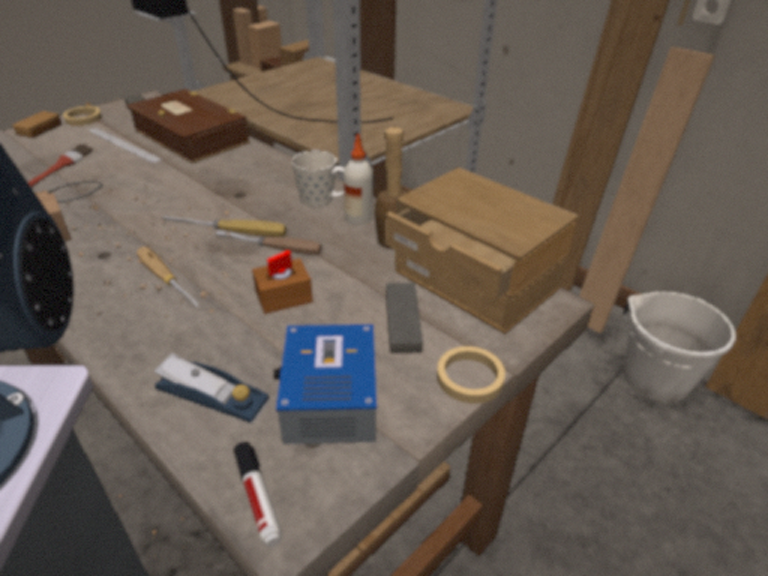

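The scene view shows the stud's wing at about (371,382) and the keyhole at (481,294), both in 1.5x pixels. In the side view the keyhole is at (329,351) and the wing at (279,265). Next I'll convert these to world positions with depth and colour.

```bash
cat > h.py <<'E'
import numpy as np,cv2
def pts(f,mask):
    v,u=np.nonzero(mask&(f['depth']>0));d=f['depth'][v,u]
    c=np.stack([(u-f['K'][0,2])/f['K'][0,0]*d,(v-f['K'][1,2])/f['K'][1,1]*d,d],1)
    return (c-f['t'])@f['R']
def onplane(f,u,v,z):
    r=f['R'].T@np.linalg.inv(f['K'])@np.array([u,v,1.]);o=-f['R'].T@f['t'];return o+r*(z-o[2])/r[2]
E
python3 - <<'E'
from h import *
np.set_printoptions(suppress=True,precision=1)
for n,kp,wp in [("scene",(481,294),(371,382)),("side",(329,351),(279,265))]:
    f=dict(np.load(n+'.npz'));hsv=cv2.cvtColor(f['color'],cv2.COLOR_RGB2HSV);h,s,v=[hsv[...,i].astype(int) for i in range(3)]
    print(n,'keyhole',onplane(f,kp[0]/1.5,kp[1]/1.5,75),'wing',onplane(f,wp[0]/1.5,wp[1]/1.5,76))
    roi=np.zeros(h.shape,bool);b=(wp[0]/1.5,wp[1]/1.5);roi[int(b[1])-35:int(b[1])+35,int(b[0])-35:int(b[0])+35]=1
    red=((h<5)|(h>175))&(s>200)&(v>120)&roi
    P=pts(f,red);print('red',len(P),P.min(0),P.max(0),np.median(P,0))
    print(cv2.minAreaRect(P[:,:2].astype(np.float32)))
    bl=(h>100)&(h<118)&(s>200)&(v>100);P=pts(f,bl);P=P[(abs(P[:,2]-75)<8)];print('blue',len(P),np.median(P,0),cv2.minAreaRect(P[:,:2].astype(np.float32)))
E
```

```text
scene keyhole [504.8 109.2  75. ] wing [405.6 322.1  76. ]
red 533 [393.9 305.3  56. ] [429.3 334.6  89.5] [408.8 320.7  74.7]
((410.4141845703125, 320.5303039550781), (42.257080078125, 13.113868713378906), 37.044769287109375)
blue 1672 [485.2  96.3  75.5] ((504.0592956542969, 88.67626190185547), (122.73534393310547, 150.9751739501953), 0.6579732894897461)
side keyhole [506.8 110.5  75. ] wing [415.4 307.2  76. ]
red 152 [398.9 301.5  60.4] [429.7 329.2  90.3] [414.7 315.1  76.7]
((414.565185546875, 315.8132019042969), (38.483741760253906, 8.134533882141113), 43.646549224853516)
blue 746 [495.4  82.   75.5] ((505.3987731933594, 84.7872085571289), (114.03459167480469, 144.13742065429688), 0.14774136245250702)
```

Call:
arm_command:
  steps:
    - [38.6,-35.8,0,0,0,0]
    - [38.6,-35.8,0,0,0,0]
    - [38.6,-35.8,0,0,0,0]
    - [38.6,-35.8,0,0,0,0]
    - [38.6,-35.8,0,0,0,0]
    - [38.6,-35.8,0,0,0,0]
    - [38.6,-35.8,0,0,0,0]
    - [38.6,-35.8,0,0,0,0]
    - [38.6,-35.8,0,0,0,0]
    - [38.6,-35.8,0,0,0,0]
  claw: 0.6

```text
time: 1.35
ee_pos: [420.0, -98.6, 250.0]
tool_rot: [[0.974, 0.225, 0.0], [0.225, -0.974, -0.0], [0.0, 0.0, -1.0]]
ft_force: [0.7, -0.3, -0.0]
gripper_width: 51.5
gripper_force: 0.0
```

Call:
arm_command:
  steps:
    - [17.2,-30,0,0,0,0]
    - [17.2,-30,0,0,0,0]
    - [17.2,-30,0,0,0,0]
    - [17.2,-30,0,0,0,0]
    - [17.2,-30,0,0,0,0]
    - [17.2,-30,0,0,0,0]
    - [0,0,0,0,0,-0.1135]
    - [0,0,0,0,0,-0.1135]
    - [0,0,0,0,0,-0.1135]
    - [0,0,0,0,0,-0.1135]

```text
time: 2.6
ee_pos: [479.2, 98.3, 249.7]
tool_rot: [[0.775, 0.632, -0.001], [0.632, -0.775, -0.0], [-0.001, -0.0, -1.0]]
ft_force: [1.0, -0.2, 0.2]
gripper_width: 51.1
gripper_force: 0.0
```

Run:
```python
from station import *
import cv2,numpy as np
s=get_state();f=grab_frame("wrist")
np.savez('w1',ee=s['ee_pos'],Rt=s['tool_rot'],**f)
print(s['ee_pos'],s['tool_rot'],f['T_tool_cam'].round(3),f['K'])
cv2.imwrite('pics/w1.png',cv2.resize(f['color'][:,:,::-1],(768,576),interpolation=cv2.INTER_CUBIC))
```

```text
[479.21541205  98.34384052 249.73170407] [[ 7.74676360e-01  6.32357623e-01 -6.10761892e-04]
 [ 6.32357719e-01 -7.74676522e-01 -4.50970424e-05]
 [-5.01660357e-04 -3.51284385e-04 -9.99999812e-01]] [[ 1.00000e-03 -9.45000e-01 -3.27000e-01  8.52800e+01]
 [ 1.00000e+00  1.00000e-03  1.00000e-03 -3.01000e-01]
 [-1.00000e-03 -3.27000e-01  9.45000e-01 -1.23871e+02]
 [ 0.00000e+00  0.00000e+00  0.00000e+00  1.00000e+00]] [[303.47986493   0.         253.78303451]
 [  0.         303.47986493 186.16164774]
 [  0.           0.           1.        ]]
```

View pics/w1.png

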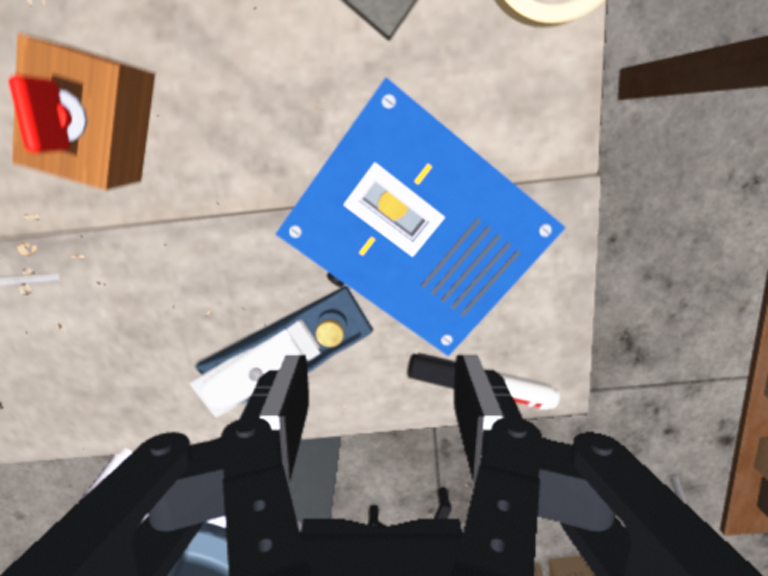

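The wrist view shows the pale slot frame with corners (376,162), (344,206), (413,257) and (445,214). The yellow marks are at (423,174) and (367,246). The red wing is at (35,115), in the stand on the left.

```bash
cat >> h.py <<'E'
def wcam(d):
    f=dict(d);T=f['T_tool_cam'];R=f['Rt']@T[:3,:3];f['R']=R.T;f['t']=-R.T@(f['ee']+f['Rt']@T[:3,3]);return f
E
python3 - <<'E'
from h import *
np.set_printoptions(suppress=True,precision=2)
f=wcam(np.load('w1.npz'))
g=lambda p,z:onplane(f,(p[0]+.5)/1.5-.5,(p[1]+.5)/1.5-.5,z)
fr=np.array([g(p,75) for p in [(376,162),(344,206),(413,257),(445,214)]]);print(fr,fr.mean(0))
m=[g(p,75) for p in [(423,174),(367,246)]];d=m[0]-m[1];print('marks',m,np.mean(m,0),np.linalg.norm(d),np.degrees(np.arctan2(d[1],d[0])))
sc=np.array([g(p,76) for p in [(389,101),(295,232),(447,340),(545,230)]]);print('screws',sc,sc.mean(0))
e=sc[0]-sc[1];e2=sc[3]-sc[0];print(np.degrees(np.arctan2(e[1],e[0])),np.degrees(np.arctan2(e2[1],e2[0])))
hsv=cv2.cvtColor(f['color'],cv2.COLOR_RGB2HSV);h,s,v=[hsv[...,i].astype(int) for i in range(3)]
red=((h<5)|(h>175))&(s>200)&(v>100);red[:,120:]=0
P=pts(f,red);print(len(P),P.min(0),P.max(0));T=P[P[:,2]>P[:,2].max()-4];print(len(T),T.mean(0),cv2.minAreaRect(T[:,:2].astype(np.float32)))
bl=(h>95)&(h<118)&(s>150)&(v>100);P=pts(f,bl);P=P[abs(P[:,2]-75)<6];print(len(P),np.median(P[:,2]),cv2.minAreaRect(P[:,:2].astype(np.float32)))
im=f['color'][40:115,0:115,::-1];cv2.imwrite('pics/c1.png',cv2.resize(im,None,fx=6,fy=6,interpolation=cv2.INTER_CUBIC))
E
```

```text
[[524.54 139.52  75.  ]
 [489.41 138.09  75.  ]
 [491.63  80.27  75.  ]
 [527.49  83.15  75.  ]] [508.27 110.26  75.  ]
marks [array([537.84, 111.42,  75.  ]), array([477.8 , 109.42,  75.  ])] [507.82 110.42  75.  ] 60.068989923771426 1.908716886734373
screws [[557.64 156.18  76.  ]
 [455.13 152.8   76.  ]
 [459.85  20.66  76.  ]
 [561.75  24.57  76.  ]] [508.59  88.55  76.  ]
1.887984038742646 -88.21005298928895
1255 [378.37 303.24  38.75] [433.23 332.84  89.66]
276 [416.05 318.69  87.08] ((415.1884765625, 318.66461181640625), (40.161293029785156, 9.760237693786621), 37.26702117919922)
14210 75.13562744669142 ((507.9297790527344, 88.70824432373047), (122.06158447265625, 151.3778533935547), 1.9035145044326782)
```

Call:
arm_command:
  steps:
    - [11.1,-26.5,6.2,0,0,0]
    - [11.1,-26.5,6.2,0,0,0]
    - [11.1,-26.5,6.2,0,0,0]
    - [11.1,-26.5,6.2,0,0,0]
    - [11.1,-26.5,6.2,0,0,0]
    - [11.1,-26.5,6.2,0,0,0]
    - [11.1,-26.5,6.2,0,0,0]
    - [11.1,-26.5,6.2,0,0,0]
    - [0,0,0,0,0,0.033]
    - [0,0,0,0,0,0]

```text
time: 3.9
ee_pos: [415.0, 318.5, 200.3]
tool_rot: [[0.798, 0.602, -0.0], [0.602, -0.798, -0.0], [-0.0, 0.0, -1.0]]
ft_force: [-0.9, -0.4, -0.5]
gripper_width: 50.9
gripper_force: 0.0
```

Run:
```python
from station import *
from h import *
np.set_printoptions(suppress=True,precision=3)
s=get_state();f=grab_frame("wrist")
np.savez('w2',ee=s['ee_pos'],Rt=s['tool_rot'],**f);f=wcam(np.load('w2.npz'))
print(s['ee_pos'],s['tool_rot'])
hsv=cv2.cvtColor(f['color'],cv2.COLOR_RGB2HSV);h,s,v=[hsv[...,i].astype(int) for i in range(3)]
red=((h<5)|(h>175))&(s>200)&(v>100)
P=pts(f,red);print(len(P),P.min(0),P.max(0));T=P[P[:,2]>85];print(len(T),T.mean(0),cv2.minAreaRect(T[:,:2].astype(np.float32)))
cv2.imwrite('pics/w2.png',cv2.resize(f['color'][:,:,::-1],(768,576),interpolation=cv2.INTER_CUBIC))
```

```text
[414.999 318.518 200.334] [[ 0.798  0.602 -0.   ]
 [ 0.602 -0.798 -0.   ]
 [-0.     0.    -1.   ]]
577 [398.509 305.187  60.891] [433.854 335.825  90.106]
488 [416.714 320.83   87.361] ((416.0824279785156, 320.3944396972656), (41.383792877197266, 9.296819686889648), 38.973228454589844)
```

View pics/w2.png

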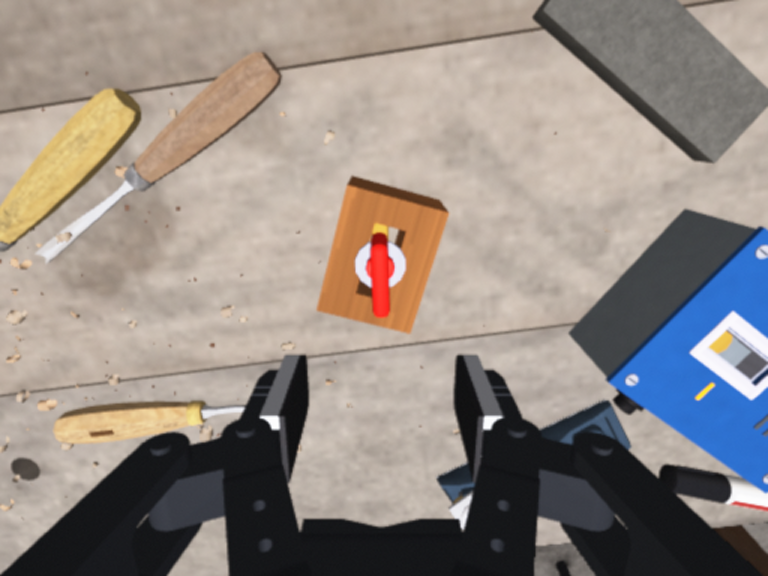

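The wing runs from (379,238) to (381,316), centred between the fingers and turned about 1.6° from the tool's x axis. I'll correct that and descend.

Call:
arm_command:
  steps:
    - [2,-0.5,20,0,0,-0.028]
    - [0,0,20,0,0,0]
    - [0,0,20,0,0,0]
    - [0,0,20,0,0,0]
    - [0,0,20,0,0,0]
    - [0,0,14,0,0,0]
    - [0,0,9,0,0,0]
    - [0,0,0,0,0,0]
    - [0,0,0,0,0,0]
    - [0,0,0,0,0,0]

```text
time: 5.2
ee_pos: [416.5, 320.7, 77.9]
tool_rot: [[0.78, 0.626, 0.001], [0.626, -0.78, 0.001], [0.001, 0.0, -1.0]]
ft_force: [1.2, -0.6, -0.2]
gripper_width: 51.0
gripper_force: 0.0
```

Call:
arm_command:
  steps:
    - [0,0,0,0,0,0]
    - [0,0,0,0,0,0]
    - [0,0,0,0,0,0]
    - [0,0,0,0,0,0]
    - [0,0,0,0,0,0]
    - [0,0,0,0,0,0]
    - [0,0,0,0,0,0]
    - [0,0,0,0,0,0]
    - [0,0,0,0,0,0]
    - [0,0,0,0,0,0]
  claw: 0
  force: 60

```text
time: 6.45
ee_pos: [416.3, 320.6, 77.6]
tool_rot: [[0.78, 0.626, 0.0], [0.626, -0.78, 0.0], [0.0, 0.0, -1.0]]
ft_force: [-2.3, -0.8, 5.4]
gripper_width: 9.0
gripper_force: 59.0
```

Call:
arm_command:
  steps:
    - [0,0,-10,0,0,0]
    - [0,0,-22,0,0,0]
    - [0,0,-26,0,0,0]
    - [0,0,-26,0,0,0]
    - [0,0,-26,0,0,0]
    - [0,0,0,0,0,-0.1857]
    - [0,0,0,0,0,-0.1857]
    - [0,0,0,0,0,-0.1857]
    - [0,0,0,0,0,-0.1857]
    - [0,0,0,0,0,-0.1857]

```text
time: 7.7
ee_pos: [416.2, 320.5, 187.7]
tool_rot: [[-0.04, 0.999, 0.0], [0.999, 0.04, 0.0], [0.0, 0.0, -1.0]]
ft_force: [0.3, 0.0, -1.0]
gripper_width: 9.2
gripper_force: 58.5
```

Call:
arm_command:
  steps:
    - [-23.7,9.25,0,0,0,0.007]
    - [-23.7,9.25,0,0,0,0]
    - [-23.7,9.25,0,0,0,0]
    - [-23.7,9.25,0,0,0,0]
    - [-23.7,9.25,0,0,0,0]
    - [-23.7,9.25,0,0,0,0]
    - [-23.7,9.25,0,0,0,0]
    - [-23.7,9.25,0,0,0,0]
    - [-23.7,9.25,0,0,0,0]
    - [0,0,0,0,0,0]

```text
time: 8.95
ee_pos: [505.6, 108.6, 187.7]
tool_rot: [[-0.025, 1.0, 0.0], [1.0, 0.025, -0.0], [-0.0, 0.0, -1.0]]
ft_force: [-0.6, -0.5, -1.0]
gripper_width: 9.0
gripper_force: 58.5
```

Run:
```python
from station import *
from h import *
np.set_printoptions(suppress=True,precision=3)
s=get_state();print(s['ee_pos'],s['tool_rot'],s['ft_force'])
f=grab_frame("wrist");np.savez('w3',ee=s['ee_pos'],Rt=s['tool_rot'],**f)
g=grab_frame("side");np.savez('s3',**g);k=grab_frame("scene");np.savez('k3',**k)
w=f['color'][90:290,120:390,::-1]
cv2.imwrite('pics/w3.png',cv2.resize(w,(780,578),interpolation=cv2.INTER_CUBIC))
a=g['color'][150:300,160:280,::-1];b=k['color'][120:270,260:380,::-1]
cv2.imwrite('pics/sk3.png',np.hstack([cv2.resize(i,(400,500),interpolation=cv2.INTER_CUBIC) for i in (a,b)]))
```

```text
[505.65  108.55  187.697] [[-0.025  1.     0.   ]
 [ 1.     0.025 -0.   ]
 [-0.     0.    -1.   ]] [-0.57  -0.494 -0.996]
```

View pics/w3.png

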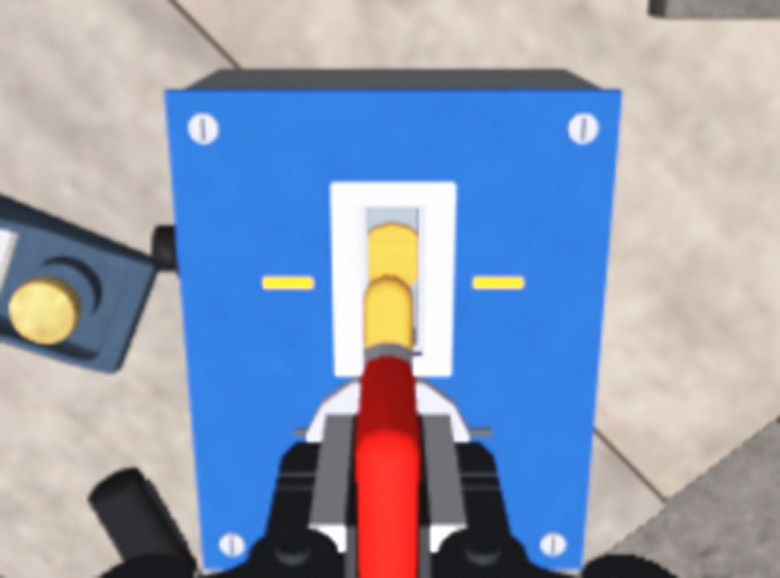

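View pics/sk3.png

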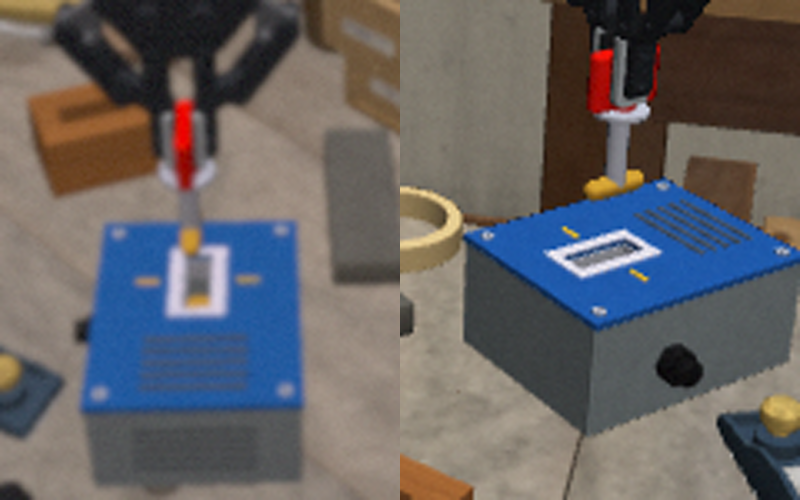

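The wrist crop shows the slot centre at x≈393.5 and the marks at y≈282. The pin centreline is at x≈387.5 and its tip at y≈276, so the offset is about 2 mm. In the scene and side crops the stud hangs upright.

Run:
```python
from h import *
np.set_printoptions(suppress=True,precision=2)
k=dict(np.load('k3.npz'));s=dict(np.load('s3.npz'));w=wcam(np.load('w3.npz'))
c=lambda p,o,sc:((p[0])/sc-.5+o[0]+.0,(p[1])/sc-.5+o[1])
K=lambda p,z:onplane(k,*c((p[0]-400,p[1]),(260,120),3.333),z)
S=lambda p,z:onplane(s,*c(p,(160,150),3.333),z)
W=lambda p,z:onplane(w,*c(p,(120,90),2.889),z)
print('scene pin',K((614,185),118),'key',K((604,253.5),75))
print('side pin',S((190,240),118),'key',S((198,281),75))
print('wrist key',W((393.5,282),75),W((393.5,281),75))
print('wrist frame top/bot',W((393.5,183),75),W((393.5,376),75))
# fine colour measures: brass pixels near pin in scene & side, yellow marks by mask
for n,f in (('k',k),('s',s),('w',w)):
    hsv=cv2.cvtColor(f['color'],cv2.COLOR_RGB2HSV);h,sa,v=[hsv[...,i].astype(int) for i in range(3)]
    m=(h>17)&(h<33)&(sa>130)&(v>110)
    for lo,hi,t in ((105,125,'pin'),(72,79,'marks')):
        P=pts(f,m);P=P[(abs(P[:,2]-(lo+hi)/2)<(hi-lo)/2)&(abs(P[:,0]-507)<40)&(abs(P[:,1]-110)<30)]
        if len(P): print(n,t,len(P),P.min(0),P.max(0),(P.min(0)+P.max(0))/2)
```

```text
scene pin [504.14 106.68 118.  ] key [506.19 108.04  75.  ]
side pin [503.91 100.36 118.  ] key [505.89 111.05  75.  ]
wrist key [507.97 110.95  75.  ] [507.96 111.25  75.  ]
wrist frame top/bot [507.17 139.79  75.  ] [508.78  81.39  75.  ]
k pin 73 [495.6   90.49 115.69] [505.69 126.29 124.94] [500.64 108.39 120.31]
k marks 10 [470.49 106.32  74.56] [541.38 112.14  77.35] [505.93 109.23  75.96]
s pin 21 [501.41  89.43 117.46] [507.52 102.74 124.91] [504.46  96.09 121.19]
w pin 343 [500.83 111.46 116.36] [511.98 127.17 124.97] [506.41 119.31 120.67]
w marks 95 [471.76 108.95  73.74] [544.38 113.14  77.03] [508.07 111.05  75.39]
```

Call:
arm_command:
  steps:
    - [2.2,2.0,6,0,0,-0.008]
    - [0,0,6,0,0,0]
    - [0,0,6,0,0,0]
    - [0,0,6,0,0,0]
    - [0,0,6,0,0,0]
    - [0,0,3,0,0,0]
    - [0,0,0,0,0,0]
    - [0,0,0,0,0,0]
    - [0,0,0,0,0,0]
    - [0,0,0,0,0,0]

```text
time: 10.35
ee_pos: [507.3, 111.9, 154.5]
tool_rot: [[-0.034, 0.999, 0.0], [0.999, 0.034, 0.0], [0.0, 0.0, -1.0]]
ft_force: [-0.4, -0.0, -0.3]
gripper_width: 9.1
gripper_force: 58.5
```

Run:
```python
from station import *
from h import *
np.set_printoptions(suppress=True,precision=3)
s=get_state();print(s['ee_pos'],s['tool_rot'],s['ft_force'])
f=grab_frame("wrist");np.savez('w4',ee=s['ee_pos'],Rt=s['tool_rot'],**f)
k=grab_frame("scene");np.savez('k4',**k)
a=f['color'][120:270,190:320,::-1];b=k['color'][150:225,285:350,::-1]
cv2.imwrite('pics/wk4.png',np.hstack([cv2.resize(i,(400,462),interpolation=cv2.INTER_CUBIC) for i in (a,b)]))
```

```text
[507.294 111.87  154.527] [[-0.034  0.999  0.   ]
 [ 0.999  0.034  0.   ]
 [ 0.     0.    -1.   ]] [-0.41  -0.014 -0.303]
```

View pics/wk4.png

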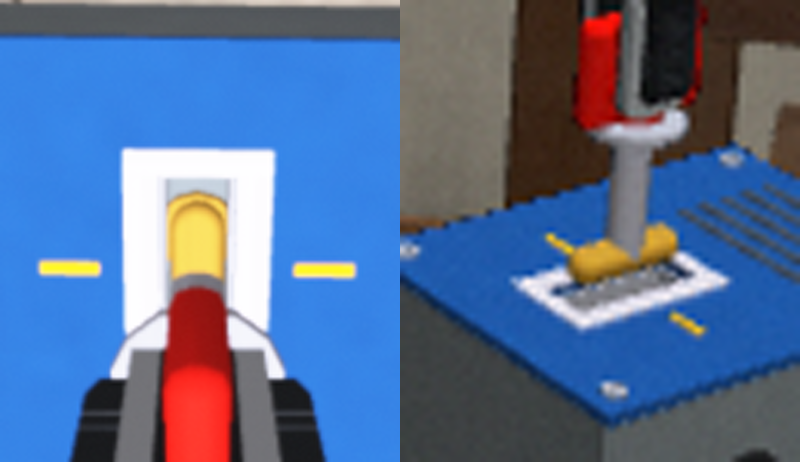

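Pin and slot coincide laterally (x≈197.5 against 197.5 in the wrist crop, 624 against 623 in the scene crop). I'll start a slow descent.

Call:
arm_command:
  steps:
    - [0,0,1,0,0,0]
    - [0,0,1,0,0,0]
    - [0,0,1,0,0,0]
    - [0,0,1,0,0,0]
    - [0,0,1,0,0,0]
    - [0,0,1,0,0,0]
    - [0,0,1,0,0,0]
    - [0,0,1,0,0,0]
    - [0,0,1,0,0,0]
    - [0,0,0,0,0,0]

```text
time: 11.7
ee_pos: [507.2, 111.9, 145.3]
tool_rot: [[-0.035, 0.999, -0.0], [0.999, 0.035, -0.0], [-0.0, -0.0, -1.0]]
ft_force: [0.6, 0.4, -0.2]
gripper_width: 8.9
gripper_force: 58.5
```

Call:
arm_command:
  steps:
    - [0,0,0.9,0,0,0]
    - [0,0,0.9,0,0,0]
    - [0,0,0.9,0,0,0]
    - [0,0,0.9,0,0,0]
    - [0,0,0.9,0,0,0]
    - [0,0,0.9,0,0,0]
    - [0,0,0.9,0,0,0]
    - [0,0,0.9,0,0,0]
    - [0,0,0.8,0,0,0]
    - [0,0,0,0,0,0]

```text
time: 12.95
ee_pos: [507.2, 111.9, 137.3]
tool_rot: [[-0.035, 0.999, -0.0], [0.999, 0.035, -0.0], [-0.0, -0.0, -1.0]]
ft_force: [0.4, 0.1, -0.5]
gripper_width: 9.0
gripper_force: 58.5
```

Call:
arm_command:
  steps:
    - [0,0,0.8,0,0,0]
    - [0,0,0.8,0,0,0]
    - [0,0,0.8,0,0,0]
    - [0,0,0.8,0,0,0]
    - [0,0,0.8,0,0,0]
    - [0,0,0.8,0,0,0]
    - [0,0,0.8,0,0,0]
    - [0,0,0.8,0,0,0]
    - [0,0,0.6,0,0,0]
    - [0,0,0,0,0,0]

```text
time: 14.2
ee_pos: [507.2, 111.8, 130.4]
tool_rot: [[-0.034, 0.999, -0.0], [0.999, 0.034, 0.0], [0.0, -0.0, -1.0]]
ft_force: [0.9, -0.8, -1.8]
gripper_width: 9.0
gripper_force: 58.5
```

Call:
arm_command:
  steps:
    - [0,0,0.8,0,0,0]
    - [0,0,0.8,0,0,0]
    - [0,0,0.8,0,0,0]
    - [0,0,0.8,0,0,0]
    - [0,0,0.8,0,0,0]
    - [0,0,0.8,0,0,0]
    - [0,0,0.8,0,0,0]
    - [0,0,0.8,0,0,0]
    - [0,0,0.6,0,0,0]
    - [0,0,0,0,0,0]

```text
time: 15.45
ee_pos: [507.4, 111.9, 123.6]
tool_rot: [[-0.034, 0.999, 0.0], [0.999, 0.034, 0.0], [0.0, 0.0, -1.0]]
ft_force: [-1.9, 0.2, 6.4]
gripper_width: 8.7
gripper_force: 59.6
```

Call:
arm_command:
  steps:
    - [0,0,0.6,0,0,0]
    - [0,0,0.6,0,0,0]
    - [0,0,0.6,0,0,0]
    - [0,0,0.6,0,0,0]
    - [0,0,0.6,0,0,0]
    - [0,0,0.6,0,0,0]
    - [0,0,0.4,0,0,0]
    - [0,0,0,0,0,0]
    - [0,0,0,0,0,0]
    - [0,0,0,0,0,0]

```text
time: 16.7
ee_pos: [507.5, 111.9, 120.1]
tool_rot: [[-0.035, 0.999, 0.001], [0.999, 0.035, 0.0], [0.0, 0.001, -1.0]]
ft_force: [-2.8, -0.2, 11.3]
gripper_width: 9.2
gripper_force: 60.4
```

Run:
```python
from station import *
import numpy as np
F=[]
for i in range(6):
    s=get_state();F.append(s['ft_force']);grab_frame("wrist")
print(np.mean(F,0),np.std(F,0),s['ee_pos'],s['time'])
```

```text
[-3.12580389 -0.29000848 11.77142966] [0.42864642 0.448968   0.4691762 ] [507.48036826 111.90273205 120.08177531] 16.95
```

Call:
arm_command:
  steps:
    - [0,-0.1,0.5,0,0,0]
    - [0,-0.1,0.5,0,0,0]
    - [0,-0.1,0.5,0,0,0]
    - [0,0,0.5,0,0,0]
    - [0,0,0.2,0,0,0]
    - [0,0,0,0,0,0]
    - [0,0,0,0,0,0]
    - [0,0,0,0,0,0]
    - [0,0,0,0,0,0]
    - [0,0,0,0,0,0]

```text
time: 18.25
ee_pos: [507.4, 111.9, 118.2]
tool_rot: [[-0.035, 0.999, 0.001], [0.999, 0.035, 0.0], [0.0, 0.001, -1.0]]
ft_force: [-2.9, -0.1, 13.7]
gripper_width: 8.9
gripper_force: 60.8
```

Run:
```python
from station import *
import numpy as np
F=[];M=[]
for i in range(5):
    s=get_state();F.append(s['ft_force']);M.append(s['torque']);grab_frame("wrist")
print(np.mean(F,0),np.mean(M,0),s['ee_pos'],s['time'])
```

```text
[-3.2273114  -0.35479259 14.08320319] [-0.12178274  0.77072391 -0.01759954] [507.40665601 111.91353903 118.14490038] 18.45
```

Call:
arm_command:
  steps:
    - [0,-0.1,0.3,0,0,0]
    - [0,-0.1,0.3,0,0,0]
    - [0,0,0,0,0,0]
    - [0,0,0,0,0,0.03]
    - [0,0,0,0,0,0.03]
    - [0,0,0,0,0,0.03]
    - [0,0,0,0,0,0.03]
    - [0,0,0,0,0,0.03]
    - [0,0,0,0,0,0.03]
    - [0,0,0,0,0,0]

```text
time: 19.75
ee_pos: [508.0, 112.0, 117.9]
tool_rot: [[0.145, 0.989, 0.003], [0.989, -0.145, 0.0], [0.001, 0.003, -1.0]]
ft_force: [-0.8, -0.6, 14.8]
gripper_width: 9.1
gripper_force: 61.0
```

Run:
```python
from station import *
import numpy as np
F=[];M=[]
for i in range(4):
    s=get_state();F.append(s['ft_force']);M.append(s['torque']);grab_frame("wrist")
print(np.mean(F,0),np.mean(M,0),s['ee_pos'],s['time'],np.degrees(np.arctan2(*s['tool_rot'][[1,0],0])))
```

```text
[-0.8244854  -0.12968424 14.75751988] [-0.09808318  0.24277815  0.00615364] [507.99121503 111.9658248  117.91428723] 19.9 81.66593500021946
```

Call:
arm_command:
  steps:
    - [0,0,0,0,0,0.03]
    - [0,0,0,0,0,0.05]
    - [0,0,0,0,0,0.08]
    - [0,0,0,0,0,0.09]
    - [0,0,0,0,0,0.09]
    - [0,0,0,0,0,0.09]
    - [0,0,0,0,0,0.09]
    - [0,0,0,0,0,0.09]
    - [0,0,0,0,0,0.09]
    - [0,0,0,0,0,0]

```text
time: 21.2
ee_pos: [508.5, 111.9, 118.1]
tool_rot: [[0.749, 0.662, 0.005], [0.662, -0.749, 0.0], [0.004, 0.003, -1.0]]
ft_force: [0.1, -0.6, 14.2]
gripper_width: 9.1
gripper_force: 60.9
```

Run:
```python
from station import *
import numpy as np
F=[];M=[]
for i in range(3):
    s=get_state();F.append(s['ft_force']);M.append(s['torque']);grab_frame("wrist")
print(np.mean(F,0),np.mean(M,0),s['ee_pos'],s['time'],np.degrees(np.arctan2(*s['tool_rot'][[1,0],0])))
```

```text
[ 0.61277127 -0.98801472 14.47531302] [-0.20449043 -0.14114282 -0.0017441 ] [508.46578842 111.947595   118.0867379 ] 21.3 41.55746084368156
```

Call:
arm_command:
  steps:
    - [0,0,0,0,0,0.0864]
    - [0,0,0,0,0,0.0864]
    - [0,0,0,0,0,0.0864]
    - [0,0,0,0,0,0.0864]
    - [0,0,0,0,0,0.0864]
    - [0,0,0,0,0,0.0864]
    - [0,0,0,0,0,0.0864]
    - [0,0,0,0,0,0.0864]
    - [0,0,0,0,0,0]
    - [0,0,0,0,0,0]

```text
time: 22.6
ee_pos: [508.5, 111.9, 118.1]
tool_rot: [[0.999, 0.034, 0.005], [0.034, -0.999, 0.0], [0.005, -0.0, -1.0]]
ft_force: [-0.4, -0.1, 14.9]
gripper_width: 9.1
gripper_force: 60.9
```

Run:
```python
from station import *
from h import *
F=[];M=[]
for i in range(3):
    s=get_state();F.append(s['ft_force']);M.append(s['torque']);f=grab_frame("wrist")
print(np.mean(F,0),np.mean(M,0),s['ee_pos'],s['time'],np.degrees(np.arctan2(*s['tool_rot'][[1,0],0])),s['tool_rot'])
cv2.imwrite('pics/w5.png',cv2.resize(f['color'][100:,100:420,::-1],None,fx=2,fy=2,interpolation=cv2.INTER_CUBIC))
```

```text
[-0.03532149 -0.46937644 14.64662484] [-0.17501764 -0.09586742  0.0061591 ] [508.43528677 111.95465477 118.09249414] 22.7 1.9556615218179105 [[ 9.99407233e-01  3.41272084e-02  4.52946956e-03]
 [ 3.41257535e-02 -9.99417468e-01  3.98107626e-04]
 [ 4.54041730e-03 -2.43300079e-04 -9.99989663e-01]]
```

View pics/w5.png

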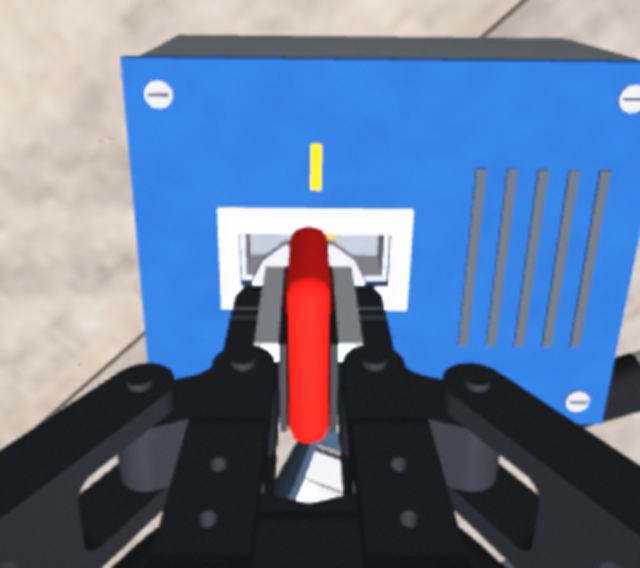

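The wing now lies along the yellow mark. The slot centre (316) is about 2 mm to the right of the stud (about 309), so I'll shift 1.5 mm toward it and then ease up 3 mm.

Call:
arm_command:
  steps:
    - [0,0.5,0,0,0,0]
    - [0,0.5,0,0,0,0]
    - [0,0.5,0,0,0,0]
    - [0,0,-0.5,0,0,0]
    - [0,0,-0.5,0,0,0]
    - [0,0,-0.5,0,0,0]
    - [0,0,-0.5,0,0,0]
    - [0,0,-0.5,0,0,0]
    - [0,0,-0.5,0,0,0]
    - [0,0,0,0,0,0]

```text
time: 24.0
ee_pos: [508.4, 111.2, 120.8]
tool_rot: [[0.999, 0.034, 0.004], [0.034, -0.999, 0.002], [0.005, -0.002, -1.0]]
ft_force: [1.2, 4.7, 11.0]
gripper_width: 9.3
gripper_force: 60.3
```

Run:
```python
from station import *
import numpy as np
F=[];M=[]
for i in range(3):
    s=get_state();F.append(s['ft_force']);M.append(s['torque']);f=grab_frame("wrist")
print(np.mean(F,0),np.mean(M,0),s['ee_pos'],s['time'])
```

```text
[ 1.55602137  5.07061441 10.48875681] [ 1.20392554 -0.31842225  0.02552928] [508.38964178 111.18120416 120.81990778] 24.1
```

Call:
arm_command:
  steps:
    - [0,-0.4,0,0,0,0]
    - [0,-0.3,0,0,0,0]
    - [0,0,-0.4,0,0,0]
    - [0,0,-0.4,0,0,0]
    - [0,0,-0.4,0,0,0]
    - [0,0,-0.4,0,0,0]
    - [0,0,0,0,0,0]
    - [0,0,0,0,0,0]
    - [0,0,0,0,0,0]
    - [0,0,0,0,0,0]

```text
time: 25.4
ee_pos: [508.3, 111.5, 122.2]
tool_rot: [[0.999, 0.034, 0.004], [0.034, -0.999, 0.001], [0.004, -0.001, -1.0]]
ft_force: [3.0, 2.4, 8.7]
gripper_width: 9.1
gripper_force: 60.0
```

Call:
arm_command:
  steps:
    - [0,0,0,0,0,0]
    - [0,0,0,0,0,0]
    - [0,0,0,0,0,0]
    - [0,0,0,0,0,0]
    - [0,0,0,0,0,0]
    - [0,0,0,0,0,0]
    - [0,0,0,0,0,0]
    - [0,0,0,0,0,0]
    - [0,0,0,0,0,0]
    - [0,0,0,0,0,0]
  claw: 0.5

```text
time: 26.65
ee_pos: [506.8, 111.1, 121.2]
tool_rot: [[0.999, 0.034, -0.0], [0.034, -0.999, -0.0], [-0.0, 0.0, -1.0]]
ft_force: [-0.1, 0.2, 0.1]
gripper_width: 42.4
gripper_force: 0.0
```

Call:
arm_command:
  steps:
    - [0,0,-5,0,0,0]
    - [0,0,-10,0,0,0]
    - [0,0,-15,0,0,0]
    - [0,0,-15,0,0,0]
    - [0,0,-15,0,0,0]
    - [0,0,-15,0,0,0]
    - [0,0,-5,0,0,0]
    - [0,0,0,0,0,0]
    - [0,0,0,0,0,0]
    - [0,0,0,0,0,0]

```text
time: 27.9
ee_pos: [506.6, 111.0, 200.7]
tool_rot: [[0.999, 0.034, -0.001], [0.034, -0.999, -0.0], [-0.001, 0.0, -1.0]]
ft_force: [-0.1, -1.0, -0.1]
gripper_width: 42.6
gripper_force: 0.0
```

Run:
```python
from station import *
from h import *
np.set_printoptions(suppress=True,precision=3)
s=get_state();print(s['ee_pos'],s['ft_force'],s['time'])
f=grab_frame("wrist");np.savez('w6',ee=s['ee_pos'],Rt=s['tool_rot'],**f);k=grab_frame("scene")
f=wcam(np.load('w6.npz'))
hsv=cv2.cvtColor(f['color'],cv2.COLOR_RGB2HSV);h,s,v=[hsv[...,i].astype(int) for i in range(3)]
red=((h<5)|(h>175))&(s>200)&(v>100)
P=pts(f,red);P=P[abs(P[:,0]-508)<40];print(P.min(0),P.max(0));T=P[P[:,2]>P[:,2].max()-5];print(T.mean(0),cv2.minAreaRect(T[:,:2].astype(np.float32)))
a=f['color'][100:300,120:390,::-1];b=k['color'][120:270,260:380,::-1]
cv2.imwrite('pics/f6.png',np.hstack([cv2.resize(a,(480,356)),cv2.resize(b,(285,356))]))
```

```text
[506.556 111.028 200.706] [-0.069 -1.025 -0.133] 27.9
[488.368 105.6   107.519] [530.005 119.209 137.045]
[510.037 112.037 134.629] ((508.9512634277344, 112.20491790771484), (41.1258430480957, 9.533185958862305), 2.399488687515259)
```

View pics/f6.png

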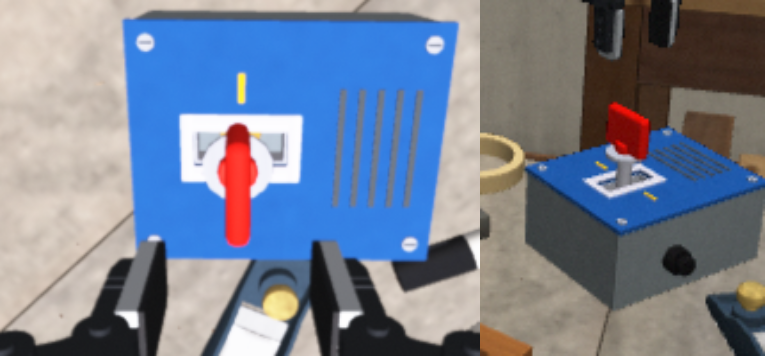

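The stud is upright, the wing lies along the marks (yaw 2.4° against the box's 1.9°), and the top is at about 135 mm, as expected when caught under the notch. The gripper is clear, so I'll hand it in.

```bash
python3 -c "
from station import *
print(sign_off())"
```

```text
the job is handed in; nothing more can be done
None
```

The job is handed in at about 28 s of the 40 s allowed: the stud is locked across the slot and released, and by my measurements it is upright and caught under the plate; the sign-off gave no verdict.

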